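Hold the bulldog clip open over the recipe card

ROBOT

A 7-joint arm with a two-finger parallel gripper is mounted at the origin on the work surface. World frame = base frame: x ahead of the robot, y to its left, z up, the work surface at z = 0. Lengths are in m, angles in rad, forces in N, time in s.
With the tool pointing down it reaches from about 0.425 to 0.925 m from the base axis. Payload 6.8 kg.
Tool frame: the origin (TCP) lies on the centre line of the jaws, within the pads' length; the fingertips stand 14 mm ahead of it and the grasp point (between the pads) lies 5 mm behind it; z points along the fingers, y is the line along which they close (so a half turn about z gives the same grasp; the last joint's range is limited). The gripper opens to 85 mm and grips with 20 to 120 N. Pads are 22 mm wide; open, the fingers measure 114 mm over their backs; the gripper's body (76 mm by 85 mm) begins 54 mm behind the grasp point. The pads swing forward as they close: fully open they stand 13 mm farther back than shut.
Start: joints at [1.144, 0.477, 0.022, 1.555, -0.011, 1.109, -0.083], TCP at [0.212, -0.641, 0.245] pointing down, gripper open.
Joint ranges: [-2.96, 2.96], [-0.34, 2.1], [-1.41, 1.46], [0.24, 2.44], [-1.37, 4.51], [0.17, 1.92], [-2.96, 2.96]. Speed limits (rad/s): [2.39, 2.39, 3.14, 3.14, 3.14, 3.14, 3.14].

INTERFACE

Orientations are given as a unit quaternion [w, x, y, z].
In Python, from station import bot gives the robot as it stands. The module is installed in compiled form; this text tells all that it offers.
- The arm moves only by the tool drive_tool, never from a script. Its argument "commands" is a list of rows, each an object with "hand": the opening, from 0 (shut) to 1 (fully open); "translation": the shift along the world's x, y, z in mm, a list of three; "angular": the turn, a rotation vector about the world's x, y, z in rad, a list of three. In form: [{"hand": hand, "translation": [tx, ty, tz], "angular": [ax, ay, az]}, ...]. A call has 1 to 12 rows; each row is the pose to reach, as a shift and turn from the pose commanded when the call began; what a row does not reach only later rows make up. A row lasts 1/8 s, in which the tool goes at most 62.5 mm and 10.7 degrees, less where a joint would pass 70% of its speed; a pose out of reach is approached as far as the arm can. A call with a gripper value outside its range is refused whole. The fingers move at their own pace and stop on an object; "force" is the grip in N (left out, the last holds). Time passes only in rows, so rows that repeat a pose let the fingers close. It gives the time, the measured TCP pose, the force, the opening and the grip force at its end, in the units of the state.
- bot.get_obs(): the state, without advancing time (a new reading comes with each control period).
- bot.read_camera(name): name is "side" or "top" or "wrist"; returns the picture (400x640x3 uint8, red, green, blue); there is no depth.
- bot.camera_model(name): a dict with "fx", "fy", "cx", "cy" (pixels), "k1" (the pictures are not rectified: a ray, as slopes to the right and down, at radius r is drawn at 1 + k1 r^2 times it, then the intrinsics apply), "view" (4x4, takes a point from world to camera coordinates). Camera axes: x right, y up, looking along -z (the intrinsics and any distortion apply to the point x, -y, -z); pixel columns grow to the right and rows downward; lengths in m; the calibration is good to about 2 mm. A picture is of the moment at which its call begins: read the wrist's pose just before it. camera_model takes no time and is no camera call; for the wrist camera it gives the pose at the moment of the call.
- bot.hand_in(): hands the job in; it is judged then, once.
Trained networks look in the newest picture that a camera, given by its name, has taken for a name from the list of things; names that differ only in an ending like _2 or _b are one class to them, and where a whole thing is asked for, a point or a joint stands for the part that bears it (a point fixed in the world has none). Each returns a list of dicts, best first, with "score" (0 to 1); they miss things now and then, are a little off and sometimes report something else, mostly with a low value. They report only what shows in the picture. A call takes as long as a camera call.
- bot.find_in(camera, query): "position" ([column, row] in pixels, amid what is visible of it).
- bot.outline_of(camera, query): "pixels" (400x640 bool, what is visible of it) and "position" ([column, row] in pixels, amid what is visible of it).
The state is a dict: "t": time; "q": joint angles; "joint_vel": joint speeds; "joint_torque": joint torques, N m; "eef_pos": TCP position; "tool_rot": TCP orientation; "contact_force": force on the tool from outside, world axes, zero at the start; "torque": the same for the moment, N m; "gripper_width": opening from 0.0 (shut) to 1.0 (fully open); "grasp_force": force on a finger pad.
Only numpy, scipy, OpenCV 4.12 (cv2) and the standard library are available. Lean on these libraries where they do the work, as an engineer would, in place of code of your own. Each camera call takes 0.05 s, during which the arm holds its last target. There are 200 camera calls.

TASK

Take the big steel bulldog clip off the rim of the recipe tin and bring it, handles up, to the recipe card standing in the wooden block. Finish holding it squeezed wide open around the middle of the card's top edge, the edge well inside its mouth, one jaw on each side and neither touching the card, so that I can slip a note in: the program ends while the gripper still holds the clip gaping there. Leave the tin, the card block and the other kitchen things where they stand.

Things in the scene. Friction and masses are not known exactly. Their poses are not given: they have to be found in the camera images.
- clip: big bulldog clip of bare sheet steel, 50 mm wide, 95 mm tall, 60 g: two leaves hinged on a spring barrel. Starts clipped upright on the tin's front wall, a jaw on each side, handles up. Origin on the pivot axis; z from jaws to handles (up), y along the pivot and parallel to the wall, x across the mouth. Leaf A (this body) is on -x, leaf B on +x; each turns half the opening when squeezed evenly
- clip_jaw (a joint): opening angle of the clip between its two leaves, rad: 0 shut, about 0.01 as it starts on the tin's wall, 0.5 at its stop (fully open, lips 24 mm apart). The spring takes about 5 N on each thumb pad to begin to open and 10 N at the stop, and shuts the clip when let go
- lip_a (a point): middle of the gripping edge (inner lower edge) of leaf A's jaw, 44 mm below the pivot and 15 mm below the tin's rim at the start. The spring barrel (12 mm thick) closes the mouth 38 mm above the lips
- lip_b (a point): middle of the gripping edge (inner lower edge) of leaf B's jaw
- pad_a (a point): middle of the thumb pad at the end of leaf A's handle, a tab 30 mm wide flaring out from the pivot; the pad spans 34 to 49 mm above the pivot. Over the outside of both pads: 54 mm shut, 29 mm fully squeezed, when they stand parallel; squeezing lifts them about 5 mm relative to the pivot
- pad_b (a point): middle of the thumb pad of leaf B's handle, likewise
- tin: recipe tin: open white sheet-steel tray, 110 mm (own x) x 165 mm (own y) x 70 mm high, walls 3 mm, 0.9 kg; index cards stand in its rear part, up to 101 mm high. Origin under its centre; own -x faces the front wall that carries the clip, which stands square on it
- tin_rim (a point): middle of the rim of the tin's front wall, 70 mm above the worktop
- card: recipe card with a dish picture, stiff white board 148 mm wide (own y), 4 mm thick (own x), standing upright in a loose beech block 60 x 150 x 28 mm, 0.5 kg together. Origin under the block's centre
- card_edge (a point): middle of the card's top edge, on its mid-plane, 123 mm above the worktop; x is square to the card's face, y runs along the edge, z up
- mug: white ceramic mug, 80 mm across, 90 mm tall; bystander
- jar: glass storage jar with steel lid, 80 mm across, 135 mm tall; bystander
- mill: dark wooden pepper mill, 155 mm tall; bystander
- spice: small amber spice jar, 46 mm across, 85 mm tall; bystander
- timer: white digital kitchen timer lying flat, 58 x 62 x 16 mm; bystander
- small_clip: small steel bulldog clip of 28 mm width lying on its side; not the one to use; bystander
- spoon: wooden spoon, 260 mm long; bystander

How it is judged:
By the outcome, as a careful person would: the job done as asked, in the order asked, and still so for the second after the job is handed in, while the arm keeps its last pose, push and grip.
It also fails if it takes over 35 s, if anything falls off the work surface, if the arm or the gripper's body presses on something with over 40 N, if the wrist force passes 120 N, or if a joint passes its speed limit or range.

## Working session

There is one attempt and no reset: what is moved stays moved. The work goes in short steps, Python scripts to look and compute and a tool call to move; the robot and the scene stay as the last step left them, time stands still between calls to the robot, and variables do not carry over. Pictures are saved under pics/ and viewed, at most 10 in all, crops included, and the job is handed in when it is done.

Besides the shell and the picture viewer there is one more tool, called after "Call:" by a JSON object that holds its "fn" and its "kwargs". drive_tool: Moves the arm, as the interface text tells. Its arguments: {"type":"object","properties":{"commands":{"type":"array","items":{"type":"object","properties":{"hand":{"type":"number"},"translation":{"type":"array","items":{"type":"number"}},"angular":{"type":"array","items":{"type":"number"}}}}},"force":{"type":"number"}},"required":["commands"]}

```bash
mkdir -p pics; cat > h.py <<'E'
import numpy as np,cv2
from station import bot
def K(m): return np.array([[m['fx'],0,m['cx']],[0,m['fy'],m['cy']],[0,0,1.]])
def ray(cam,p):
    m=bot.camera_model(cam);V=np.array(m['view'])
    u=cv2.undistortPoints(np.array([[p]],float),K(m),np.array([m['k1'],0,0,0,0.]))[0,0]
    R=V[:3,:3];return -R.T@V[:3,3], R.T@np.array([u[0],-u[1],-1])
def at_z(cam,p,z):
    o,d=ray(cam,p);return o+d*(z-o[2])/d[2]
def proj(cam,P):
    m=bot.camera_model(cam);V=np.array(m['view'])
    c=(V[:3,:3]@np.atleast_2d(P).T).T+V[:3,3]
    x=c[:,0]/-c[:,2];y=-c[:,1]/-c[:,2];f=1+m['k1']*(x*x+y*y)
    return np.c_[m['fx']*x*f+m['cx'],m['fy']*y*f+m['cy']]
def tri(c1,p1,c2,p2):
    o1,d1=ray(c1,p1);o2,d2=ray(c2,p2)
    s=np.linalg.lstsq(np.c_[d1,-d2],o2-o1,rcond=None)[0]
    a=o1+s[0]*d1;b=o2+s[1]*d2;return (a+b)/2,np.linalg.norm(a-b)
def save(cam,name):
    im=bot.read_camera(cam);cv2.imwrite('pics/'+name,im[:,:,::-1]);return im
E
python3 - <<'E'
from h import *
np.set_printoptions(precision=4,suppress=True)
ims=[save(c,c+'0.png') for c in('side','top')]
cv2.imwrite('pics/both.png',cv2.resize(np.vstack(ims)[:,:,::-1],None,fx=.75,fy=.75))
for c in('side','top'):
    m=bot.camera_model(c);V=np.array(m['view']);print(c,m['fx'],-V[:3,:3].T@V[:3,3],V[2,:3])
    for q in('clip','tin','card','pad_a','pad_b','lip_a','tin_rim','card_edge','mug','jar','mill','spice','timer','small_clip','spoon'):
        print(q,[(np.round(r['position']),round(r['score'],2)) for r in bot.find_in(c,q)[:3]])
print(bot.get_obs())
E
```

```text
side 370.1452402271659 [0.2247 0.455  0.7313] [-0.4047  0.5532  0.7282]
clip [(array([376., 162.]), 0.9), (array([374., 160.]), 0.33)]
tin [(array([349., 176.]), 0.65), (array([356., 241.]), 0.56), (array([376., 157.]), 0.26)]
card [(array([236., 273.]), 0.57)]
pad_a [(array([378., 162.]), 0.64), (array([376., 157.]), 0.62)]
pad_b [(array([378., 162.]), 0.64), (array([376., 157.]), 0.62)]
lip_a [(array([377., 165.]), 0.92), (array([373., 156.]), 0.64)]
tin_rim [(array([351., 176.]), 0.97)]
card_edge [(array([356., 246.]), 0.73), (array([234., 276.]), 0.63)]
mug [(array([357., 245.]), 0.72)]
jar [(array([236., 190.]), 0.64)]
mill [(array([278., 160.]), 0.91)]
spice [(array([304., 210.]), 0.76)]
timer [(array([421., 221.]), 0.87)]
small_clip [(array([236., 191.]), 0.71)]
spoon [(array([282., 352.]), 0.61), (array([236., 273.]), 0.42)]
top 397.3913466767374 [ 0.3495 -0.0041  1.2072] [-0.2036 -0.0166  0.9789]
clip [(array([393., 213.]), 0.71)]
tin [(array([382., 201.]), 0.63)]
card [(array([242., 186.]), 0.91)]
pad_a [(array([391., 214.]), 0.65), (array([393., 218.]), 0.51)]
pad_b [(arra
[... 335 characters left out ...]
array([318., 190.]), 0.81)]
timer [(array([375., 278.]), 0.61), (array([377., 198.]), 0.39)]
small_clip [(array([313., 239.]), 0.53)]
spoon [(array([216., 257.]), 0.72)]
{'t': 1.6, 'q': array([ 1.1439,  0.477 ,  0.0224,  1.5554, -0.0115,  1.1093, -0.0831]), 'joint_vel': array([-0.0005,  0.0008, -0.0003, -0.0011, -0.0011,  0.0002,  0.    ]), 'joint_torque': array([ -0.0004, -59.6313,   1.6058, -28.1541,   0.0123,   0.0017,
         0.    ]), 'eef_pos': array([ 0.2116, -0.641 ,  0.2453]), 'tool_rot': array([0.    , 0.9873, 0.1587, 0.    ]), 'contact_force': array([ 0.1573, -0.253 ,  0.0381]), 'torque': array([-0.0279,  0.0178,  0.0019]), 'grasp_force': 0.0, 'gripper_width': 1.0020467764294017}
```

View pics/both.png

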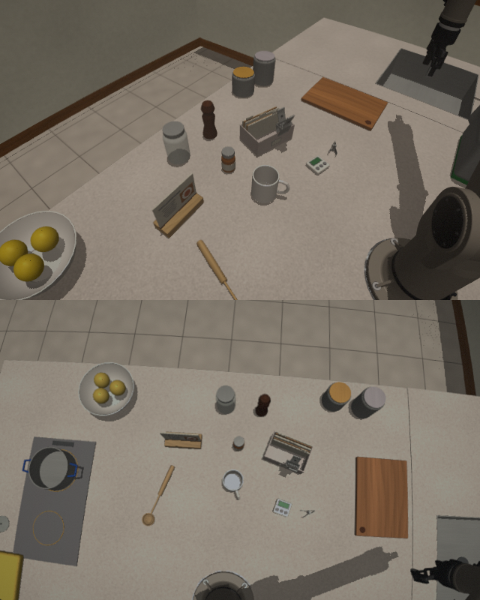

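The two views show the tin with the clip at about top (392,215) / side (377,160), the card block at top (242,187) / side (236,273), with the mug, spice jar and mill between them. I'll enlarge the tin and card for exact geometry.

```bash
python3 - <<'E'
import cv2,numpy as np
t=cv2.imread('pics/top0.png');s=cv2.imread('pics/side0.png')
f=lambda im,c,r:cv2.resize(im[r:r+60,c:c+80],(400,300),interpolation=cv2.INTER_CUBIC)
cv2.imwrite('pics/crops.png',np.vstack([np.hstack([f(t,345,170),f(t,202,160)]),np.hstack([f(s,315,135),f(s,200,230)])]))
E
```

```text
(no output)
```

View pics/crops.png

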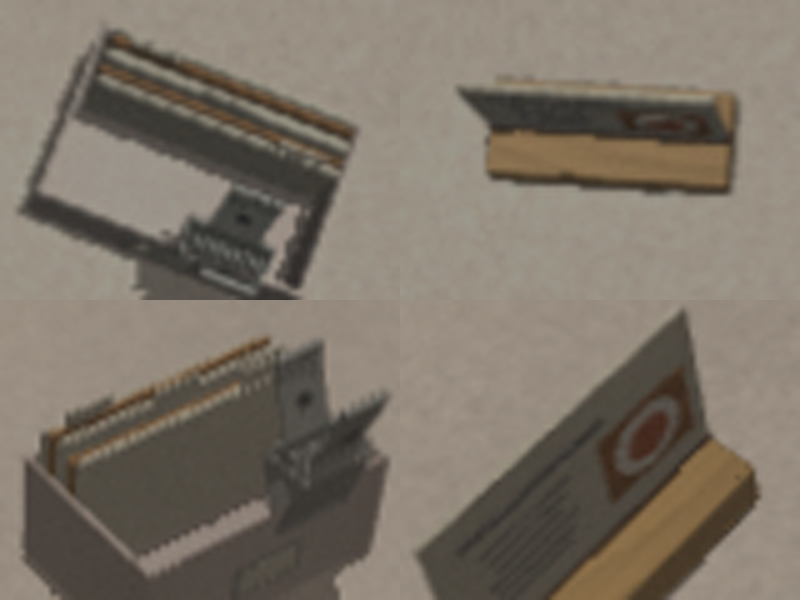

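```bash
python3 - <<'E'
from h import *
np.set_printoptions(precision=4,suppress=True)
c=lambda u,v,a,b:((u+.5)/5-.5+a,(v+.5)/5-.5+b)
T=[at_z('top',c(*p,345,170),.07) for p in((20,210),(105,30),(357,128),(300,297))]
print('tin FL RL RR FR',*T,'lens',[np.linalg.norm(T[i]-T[(i+1)%4]) for i in range(4)],'c',np.mean(T,0))
E=[at_z('top',c(*p,202,160),.123) for p in((60,88),(322,103))]
S=[at_z('side',c(*p,200,230),.123) for p in((17,255),(287,12))]
print('card top',*E,'side',*S)
# clip pads: top view: A,B handle ends ; side
print('far pad top mid', tri('top',c(255,187,345,170),'side',c(305,43,315,135)))
print('front pad', [at_z('side',c(*p,315,135),.118) for p in((388,92),(330,130))],at_z('top',c(228,278,345,170),.118))
for n in('mug','jar','mill','spice'): pass
for n,p,z in(('mug',(312,238),.08),('jar',(302,133),.12),('mill',(353,138),.14),('spice',(318,190),.08)): print(n,at_z('top',p,z))
E
```

```text
tin FL RL RR FR [ 0.557  -0.0999  0.07  ] [ 0.6693 -0.1436  0.07  ] [ 0.6221 -0.2958  0.07  ] [ 0.5191 -0.2653  0.07  ] lens [np.float64(0.12044855500515234), np.float64(0.15927462941240547), np.float64(0.10741375547962445), np.float64(0.1696501042254965)] c [ 0.5919 -0.2011  0.07  ]
card top [0.6148 0.2917 0.123 ] [0.618  0.1421 0.123 ] side [0.616  0.2957 0.123 ] [0.617  0.1483 0.123 ]
far pad top mid (array([ 0.5607, -0.2194,  0.1588]), np.float64(0.006122523364670997))
front pad [array([ 0.5255, -0.2598,  0.118 ]), array([ 0.5338, -0.2145,  0.118 ])] [ 0.5194 -0.2136  0.118 ]
mug [ 0.4707 -0.0001  0.08  ]
jar [0.7679 0.0532 0.12  ]
mill [ 0.7572 -0.0937  0.14  ]
spice [ 0.6117 -0.0062  0.08  ]
```

```bash
python3 - <<'E'
from h import *
from scipy.spatial.transform import Rotation as R
o=bot.get_obs();w,x,y,z=o['tool_rot'];Rt=R.from_quat([x,y,z,w]).as_matrix()
m=bot.camera_model('wrist');V=np.array(m['view']);C=-V[:3,:3].T@V[:3,3]
print(m['fx'],'cam in tool',Rt.T@(C-o['eef_pos']),'look in tool',Rt.T@(-V[2,:3]),'right',Rt.T@V[0,:3])
E
```

```text
349.2235924063034 cam in tool [ 0.07760498  0.0005698  -0.12887877] look in tool [-3.08369803e-01  3.36848746e-04  9.51266498e-01] right [1.72701277e-03 9.99998488e-01 2.05736617e-04]
```

Call:
{"fn": "drive_tool", "kwargs": {"commands": [{"hand": 1,"translation": [40,50,20],"angular": [0,0,0.12]},{"hand": 1,"translation": [75,95,40],"angular": [0,0,0.24]},{"hand": 1,"translation": [110,140,60],"angular": [0,0,0.36]},{"hand": 1,"translation": [145,185,70],"angular": [0,0,0.48]},{"hand": 1,"translation": [180,230,75],"angular": [0,0,0.6]},{"hand": 1,"translation": [215,275,75],"angular": [0,0,0.72]},{"hand": 1,"translation": [250,320,75],"angular": [0,0,0.84]},{"hand": 1,"translation": [280,360,75],"angular": [0,0,0.97]},{"hand": 1,"translation": [310,400,75],"angular": [0,0,0.97]},{"hand": 1,"translation": [330,430,75],"angular": [0,0,0.97]},{"hand": 1,"translation": [330,430,75],"angular": [0,0,0.97]},{"hand": 1,"translation": [330,430,75],"angular": [0,0,0.97]}]}}

```text
t: 3.1
eef_pos: [0.5412, -0.2118, 0.3203]
tool_rot: [0.0, 0.8, 0.6, -0.0]
contact_force: [-0.3, -0.7, -0.9]
gripper_width: 1.001
grasp_force: 0.0
```

```bash
python3 - <<'E'
from h import *
np.set_printoptions(precision=4,suppress=True)
print(bot.get_obs()['eef_pos'])
im=save('wrist','w1.png')
m=bot.camera_model('wrist');import pickle;pickle.dump(m,open('w1.pkl','wb'))
r=bot.outline_of('wrist','clip')
for a in r[:2]:
    ys,xs=np.where(a['pixels']);print(a['score'],a['position'],xs.min(),xs.max(),ys.min(),ys.max())
E
```

```text
[ 0.5412 -0.2118  0.3203]
0.57 [319.4, 167.7] 287 349 137 196
```

View pics/w1.png

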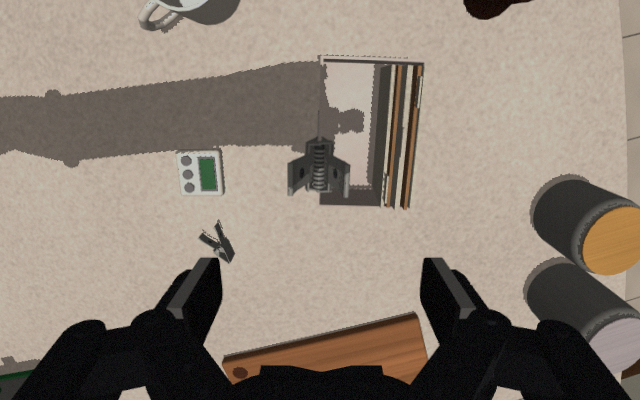

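The wrist view shows the clip centred at about (319,167), handles at columns 288 and 350, wall nearly vertical in the image at column 320. I'll enlarge it to read the edges.

```bash
python3 - <<'E'
import cv2
im=cv2.imread('pics/w1.png');cv2.imwrite('pics/w1c.png',cv2.resize(im[45:215,275:435],None,fx=3.5,fy=3.5,interpolation=cv2.INTER_CUBIC))
E
```

```text
(no output)
```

View pics/w1c.png

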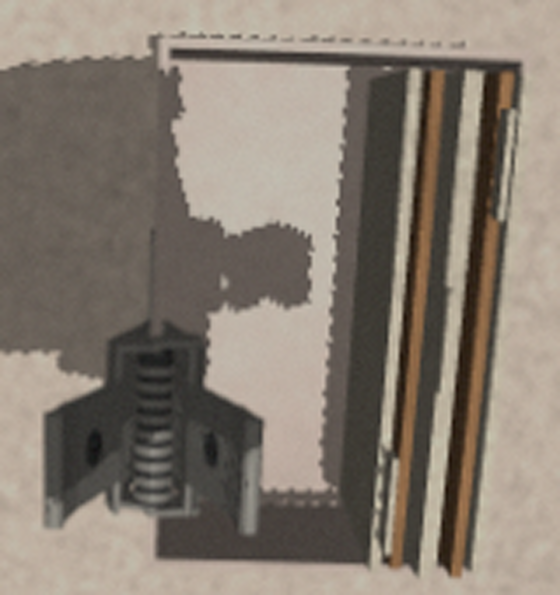

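```bash
python3 - <<'E'
from h import *
import pickle
np.set_printoptions(precision=4,suppress=True)
w=lambda u,v,z:at_z('wrist',((u+.5)/3.5-.5+275,(v+.5)/3.5-.5+45),z)
P=[w(45,415,.148),w(45,525,.148),w(262,420,.148),w(257,530,.148)]
print('pads',*P,'c',np.mean(P,0),'width',np.linalg.norm(P[0]-P[2]))
a,b=w(155,38,.07),w(157,557,.07);d=a-b;L=np.linalg.norm(d)
print('wall',a,b,L,'yaw',-np.arctan2(d[0],d[1]), 'mid',(a+b)/2)
print('spring',w(155,425,.105))
o=bot.get_obs();x=np.array([np.cos(-.284),np.sin(-.284)]);y=np.array([-x[1],x[0]])
for n,p in(('pads',np.mean(P,0)),('wall',(a+b)/2),('spring',w(155,425,.105)),('tcp',o['eef_pos'])): print(n,p[:2]@x,p[:2]@y)
q=o['tool_rot'];print('tool y ang',q,np.arctan2(q[2]**2-q[1]**2,2*q[1]*q[2]))
E
```

```text
pads [ 0.514  -0.1968  0.148 ] [ 0.505  -0.2247  0.148 ] [ 0.5662 -0.2134  0.148 ] [ 0.5575 -0.2413  0.148 ] c [ 0.5357 -0.2191  0.148 ] width 0.054807032894032444
wall [ 0.5668 -0.1135  0.07  ] [ 0.5223 -0.2681  0.07  ] 0.16092646139314873 yaw -0.2801163249609558 mid [ 0.5446 -0.1908  0.07  ]
spring [ 0.5368 -0.217   0.105 ]
pads 0.5755780749444417 -0.06018995158268753
wall 0.5762073011969053 -0.030563744800273712
spring 0.5760556257485692 -0.05792218002841995
tcp 0.5787253120194357 -0.05247282495949046
tool y ang [ 0.0001  0.8002  0.5998 -0.0003] -0.28436410041706756
```

Call:
{"fn": "drive_tool", "kwargs": {"commands": [{"hand": 1,"translation": [-5,-6,-40],"angular": [0,0,0.004]},{"hand": 1,"translation": [-5,-6,-85],"angular": [0,0,0.004]},{"hand": 1,"translation": [-5,-6,-130],"angular": [0,0,0.004]},{"hand": 0.9,"translation": [-5,-6,-165],"angular": [0,0,0.004]},{"hand": 0.75,"translation": [-5,-6,-185],"angular": [0,0,0.004]},{"hand": 0.75,"translation": [-5,-6,-185],"angular": [0,0,0.004]},{"hand": 0.75,"translation": [-5,-6,-185],"angular": [0,0,0.004]}], "force": 30}}

```text
t: 4.08
eef_pos: [0.537, -0.2179, 0.1363]
tool_rot: [0.001, 0.799, 0.602, 0.0]
contact_force: [0.7, 0.2, -0.4]
gripper_width: 0.751
grasp_force: 0.0
```

```bash
python3 - <<'E'
from h import *
o=bot.get_obs();print(o['t'],o['eef_pos'],o['contact_force'],o['gripper_width'],o['grasp_force'])
im=save('wrist','w2.png');cv2.imwrite('pics/w2c.png',cv2.resize(im[100:400,170:470,::-1],None,fx=2,fy=2,interpolation=cv2.INTER_CUBIC))
E
```

```text
4.075 [ 0.53697621 -0.21786181  0.13632591] [ 0.70507214  0.17233573 -0.38223337] 0.751315436473066 0.0
```

View pics/w2c.png

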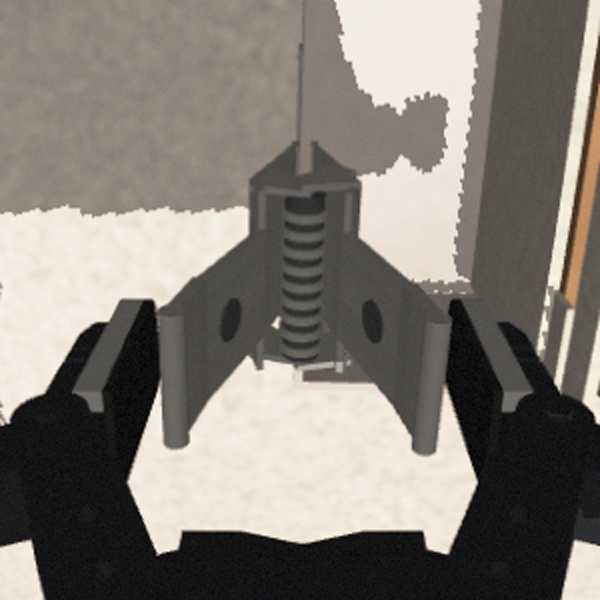

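Fingers (155 / 449) straddle the handle tabs (161 / 450) and are centred on them to within a pixel or two. Now I'll squeeze, following the tabs' rise.

Call:
{"fn": "drive_tool", "kwargs": {"commands": [{"hand": 0.66,"translation": [0,0,0],"angular": [0,0,0]},{"hand": 0.6,"translation": [0,0,0],"angular": [0,0,0]},{"hand": 0.54,"translation": [0,0,1],"angular": [0,0,0]},{"hand": 0.48,"translation": [0,0,2],"angular": [0,0,0]},{"hand": 0.42,"translation": [0,0,4],"angular": [0,0,0]},{"hand": 0.36,"translation": [0,0,5],"angular": [0,0,0]},{"hand": 0.2,"translation": [0,0,6],"angular": [0,0,0]},{"hand": 0.1,"translation": [0,0,6],"angular": [0,0,0]},{"hand": 0.1,"translation": [0,0,6],"angular": [0,0,0]},{"hand": 0.1,"translation": [0,0,6],"angular": [0,0,0]}], "force": 35}}

```text
t: 5.38
eef_pos: [0.5365, -0.217, 0.1412]
tool_rot: [-0.0, 0.798, 0.602, -0.0]
contact_force: [-0.4, -1.5, -0.1]
gripper_width: 0.323
grasp_force: 37.2
```

```bash
python3 - <<'E'
from h import *
o=bot.get_obs();print(o['t'],o['eef_pos'],o['contact_force'],o['gripper_width'],o['grasp_force'])
im=save('wrist','w3.png');s=save('side','s3.png')
a=cv2.resize(im[100:400,170:470,::-1],(400,400),interpolation=cv2.INTER_CUBIC)
b=cv2.resize(s[110:210,310:410,::-1],(400,400),interpolation=cv2.INTER_CUBIC)
cv2.imwrite('pics/w3c.png',np.hstack([a,b]))
E
```

```text
5.375 [ 0.53654113 -0.21695644  0.14123067] [-0.35182589 -1.54005839 -0.14859614] 0.32281075166894807 37.212175726890564
```

View pics/w3c.png

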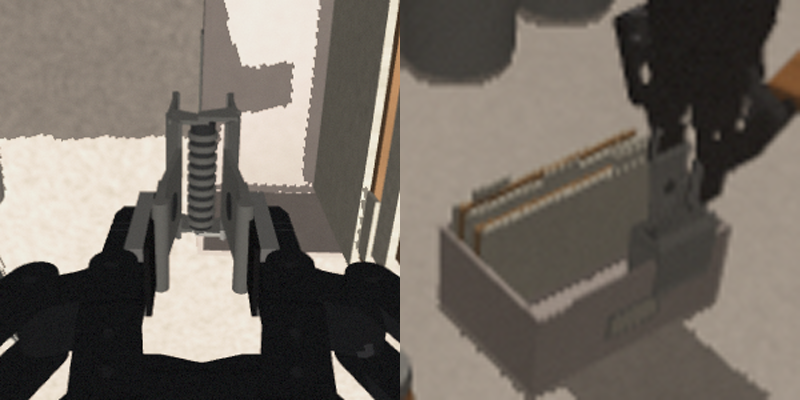

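The clip is squeezed to its stop with the wall centred between the jaws. Lift straight up, then carry it to the card.

Call:
{"fn": "drive_tool", "kwargs": {"commands": [{"hand": 0.1,"translation": [0,0,10],"angular": [0,0,0]},{"hand": 0.1,"translation": [0,0,25],"angular": [0,0,0]},{"hand": 0.1,"translation": [0,0,50],"angular": [0,0,0]},{"hand": 0.1,"translation": [0,0,80],"angular": [0,0,0]},{"hand": 0.1,"translation": [0,0,105],"angular": [0,0,0]},{"hand": 0.1,"translation": [5,30,120],"angular": [0,0,0.03]},{"hand": 0.1,"translation": [15,70,125],"angular": [0,0,0.07]},{"hand": 0.1,"translation": [22,115,125],"angular": [0,0,0.11]},{"hand": 0.1,"translation": [30,160,125],"angular": [0,0,0.15]},{"hand": 0.1,"translation": [38,205,125],"angular": [0,0,0.19]},{"hand": 0.1,"translation": [46,250,125],"angular": [0,0,0.23]},{"hand": 0.1,"translation": [54,295,125],"angular": [0,0,0.27]}]}}

```text
t: 6.98
eef_pos: [0.5902, 0.0811, 0.2671]
tool_rot: [0.0, 0.709, 0.705, 0.0]
contact_force: [1.4, 0.6, -0.5]
gripper_width: 0.32
grasp_force: 37.3
```

Call:
{"fn": "drive_tool", "kwargs": {"commands": [{"hand": 0.1,"translation": [8,45,0],"angular": [0,0,0.02]},{"hand": 0.1,"translation": [16,85,0],"angular": [0,0,0.027]},{"hand": 0.1,"translation": [22,118,0],"angular": [0,0,0.027]},{"hand": 0.1,"translation": [26,138,0],"angular": [0,0,0.027]},{"hand": 0.1,"translation": [26,142,0],"angular": [0,0,0.027]},{"hand": 0.1,"translation": [26,142,0],"angular": [0,0,0.027]}]}}

```text
t: 7.72
eef_pos: [0.6165, 0.219, 0.2663]
tool_rot: [0.0, 0.701, 0.714, -0.0]
contact_force: [0.4, -0.6, -0.1]
gripper_width: 0.325
grasp_force: 37.3
```

```bash
python3 - <<'E'
from h import *
np.set_printoptions(precision=4,suppress=True)
o=bot.get_obs();print(o['t'],o['eef_pos'],o['tool_rot'],o['contact_force'],o['gripper_width'],o['grasp_force'])
im=save('wrist','w4.png');s=save('side','s4.png');t=save('top','t4.png')
p=proj('side',[o['eef_pos'],o['eef_pos']-[0,0,.085],[.6165,.2195,.123]]);print(p,proj('wrist',[.6165,.2195,.123]))
a=cv2.resize(im[50:400,145:495,::-1],(400,400),interpolation=cv2.INTER_CUBIC)
c=np.mean(p,0).astype(int);b=cv2.resize(s[c[1]-50:c[1]+50,c[0]-50:c[0]+50,::-1],(400,400),interpolation=cv2.INTER_CUBIC);print(c)
cv2.imwrite('pics/w4c.png',np.hstack([a,b]))
E
```

```text
7.725 [0.6165 0.219  0.2663] [ 0.0003  0.7006  0.7136 -0.0004] [ 0.3965 -0.626  -0.1194] 0.32527457225913253 37.276225090026855
[[218.6828 205.3783]
 [227.2954 236.0677]
 [232.2486 254.2609]] [[321.7429 179.2961]]
[226 231]
```

View pics/w4c.png

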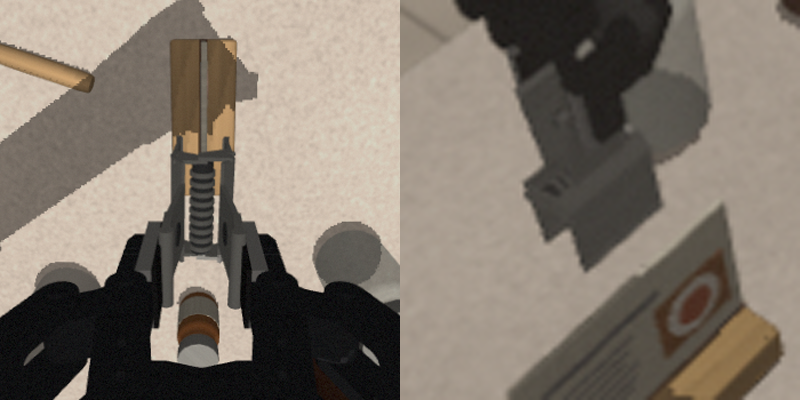

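```bash
python3 - <<'E'
from h import *
np.set_printoptions(precision=4,suppress=True)
for p,x in(((585,270),.6045),((662,200),.6045),((540,237),.6285)):
    o,d=ray('side',((p[0]-400+.5)/4-.5+176,(p[1]+.5)/4-.5+181));print(o+d*(x-o[0])/d[0])
# card from wrist: crop cols at top edge
for p in((204,40),(203.5,150)):
    print('card',at_z('wrist',((p[0]+.5)*.875-.5+145,(p[1]+.5)*.875-.5+50),.123))
for p in((203.5,150),(202,205)):
    print('clip',at_z('wrist',((p[0]+.5)*.875-.5+145,(p[1]+.5)*.875-.5+50),.225))
s=[at_z('side',(203,281),.123),at_z('side',(257,232),.123)]
r=bot.outline_of('wrist','card')[0];m=r['pixels'];print(r['score'],r['position'])
E
```

```text
[0.6045 0.244  0.1803]
[0.6045 0.1945 0.1827]
[0.6285 0.2475 0.1893]
card [0.6164 0.293  0.123 ]
card [0.6175 0.2179 0.123 ]
clip [0.6163 0.2474 0.225 ]
clip [0.6161 0.2208 0.225 ]
0.57 [325.8, 133.5]
```

Lips measure at z≈0.182 (85 mm under the TCP), the card edge at x≈0.617, y≈0.219, yaw≈0.015, all consistent with the sizes given. Lower by 77 mm so that the edge is about 18 mm inside.

Call:
{"fn": "drive_tool", "kwargs": {"commands": [{"hand": 0.1,"translation": [0.5,0,-15],"angular": [0,0,0]},{"hand": 0.1,"translation": [0.5,0,-30],"angular": [0,0,0]},{"hand": 0.1,"translation": [0.5,0,-42],"angular": [0,0,0]},{"hand": 0.1,"translation": [0.5,0,-52],"angular": [0,0,0]},{"hand": 0.1,"translation": [0.5,0,-62],"angular": [0,0,0]},{"hand": 0.1,"translation": [0.5,0,-71],"angular": [0,0,0]},{"hand": 0.1,"translation": [0.5,0,-77],"angular": [0,0,0]},{"hand": 0.1,"translation": [0.5,0,-77],"angular": [0,0,0]},{"hand": 0.1,"translation": [0.5,0,-77],"angular": [0,0,0]},{"hand": 0.1,"translation": [0.5,0,-77],"angular": [0,0,0]}]}}

```text
t: 9.18
eef_pos: [0.6173, 0.2201, 0.1898]
tool_rot: [0.0, 0.7, 0.714, 0.0]
contact_force: [0.6, 0.7, -1.3]
gripper_width: 0.325
grasp_force: 37.3
```

```bash
python3 - <<'E'
from h import *
np.set_printoptions(precision=4,suppress=True)
o=bot.get_obs();print(o['t'],o['eef_pos'],o['tool_rot'],o['contact_force'],o['gripper_width'],o['grasp_force'])
im=save('wrist','w5.png');s=save('side','s5.png')
a=cv2.resize(im[50:400,145:495,::-1],(400,400),interpolation=cv2.INTER_CUBIC)
b=cv2.resize(s[200:300,185:285,::-1],(400,400),interpolation=cv2.INTER_CUBIC)
cv2.imwrite('pics/w5c.png',np.hstack([a,b]))
E
```

```text
9.175 [0.6173 0.2201 0.1898] [0.0002 0.7004 0.7138 0.0004] [ 0.5636  0.7221 -1.2715] 0.3245840175369817 37.276620268821716
```

View pics/w5c.png

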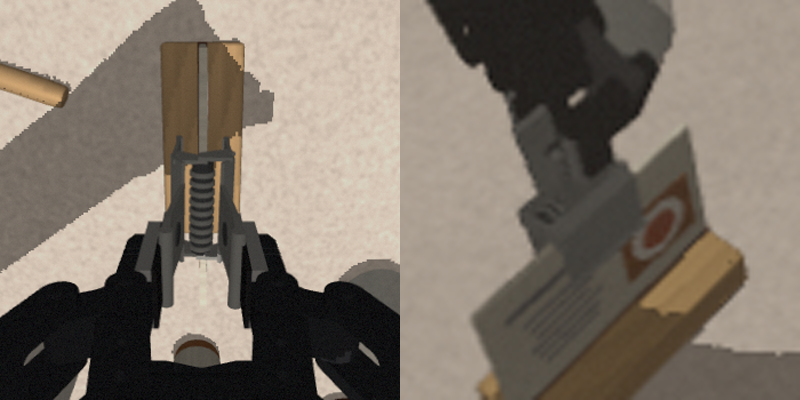

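The card runs at column ~203, midway between the jaws (about 174 and 237). In the side view the clip straddles the middle of the edge, with the near jaw in front of the card. No contact force shows, so I'm handing in.

```bash
python3 -c "
from station import bot
print(bot.hand_in())"
```

```text
the job is handed in; nothing more can be done
None
```

The job is handed in at about 9 s: the gripper holds the clip squeezed wide open around the middle of the card's top edge, with the edge about 18 mm inside its mouth. The last pictures and force reading show neither jaw touching the card; the judge's verdict was not returned.

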